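# Clamp a sample in the spring press and keep it pressed

## Task

Slide the sled with the steel tube along its rails, under the bridge of the small press, until it is fully home against the end stop, and let go of it there. Then press the knob of the sprung plunger straight down by 15 mm (the third, broad ring on its shaft just reaches the bush; not down to its stop), so that the foot clamps the tube, and keep it there: the program finishes while the robot is still holding the knob down. Do not shove or knock over the small jar, vial, dish and weighing boat that stand round the press.

Things in the scene. Friction and masses are not known exactly. Their poses are not given: they have to be found in the camera images.
- press: Bench press of bare metal, fixed. Origin: on the bench top, straight below the plunger axis; z up, y = the direction in which the sled slides home, x across the rails. Base plate 120 (x) x 285 (y) x 12 mm, from y = -215 to +70 mm. Two posts at x = +-48 mm, y = 0 (18 x 30 mm) carry the bridge, 116 x 34 mm, z = 78 to 102 mm, with a bush for the plunger up to z = 104 mm.
- press_stop (a point): Middle of the end stop's face, a steel bar across the rails that the sled's front end meets, 38 mm past the plunger axis in the press's +y, 17 mm above the bench; axes as the press. The two guide rails run along y on the base plate: tops 26 mm above the bench, inner faces at x = +-28 mm, outer at +-38 mm.
- sled_grip (a point): Centre (half-way up) of the sled's grip tab, an upright black block 14 (x) x 26 (y) x 50 mm, top 72 mm above the bench; axes as the sled. The sled is a loose plate 52 x 168 x 10 mm, 0.25 kg, between the rails with 2 mm play a side; its front end is 153 mm ahead (+y) of this point. Home, this point is at x = 0, y = -115, z = 47 mm in the press's frame; it starts 50 to 90 mm short of that.
- steel_tube: Steel sample tube, 60 mm long, 15 mm thick, lying lengthwise in the black cradle on the sled, 115 mm ahead of the tab's centre. Origin: centre of its underside (22 mm above the bench); its x axis is its length. With the sled home it lies under the plunger. It needs no handling.
- plunger (a joint): Travel of the sprung plunger, m: 0 = up (rest), grows as it is pressed, 0.025 = lower stop. It springs back when let go. Push needed: about 2 N at the start, 10 N at 15 mm, 16 N at the stop. Its shaft (14 mm thick, bare between bush and knob) has a dark ring every 5 mm; the third, broader ring reaches the bush's top at 15 mm. The foot touches the tube after 6 mm.
- press_knob (a point): Black mushroom knob on top of the plunger, 36 mm in diameter, 16 mm high (8 mm rim over a narrower neck), top almost flat. This point: centre of its top face, on the plunger axis, 148 mm above the bench at rest (133 mm at 15 mm of travel). Free space above it.
- press_foot: Round black foot, 28 mm in diameter, on a spring below the plunger under the bridge. Origin: centre of its underside, 43 mm above the bench at rest (the tube's top is at 37 mm). Goes down with the plunger until it rests on the tube, then its spring (0.3 N/mm) gives way.
- small_jar: Bystander: small white jar with a lid, 48 mm in diameter, 61 mm high, loose beside the press. Origin: centre of its underside.
- glass_vial: Bystander: glass vial with a white cap, 21 mm in diameter, 45 mm high, loose beside the press. Origin: centre of its underside.
- dish: Bystander: covered petri dish, 64 mm in diameter, 16 mm high, loose beside the press. Origin: centre of its underside.
- boat: Bystander: white plastic weighing boat, 68 x 68 x 16 mm, loose beside the press. Origin: centre of its underside.
Things that resemble listed ones, but are neither listed nor needed, are in the scene too. What is shaped like the part that bears sled_grip but turquoise is not meant.

How it is judged:
On the way:
1. the sled is fully home against the stop, flat between the rails and let go of, with the plunger still up (y of sled_grip in the frame of press above -0.119 m and z of sled_grip in the frame of press below 0.053 m and angle between sled_grip's own z axis and vertical below 0.06 rad and value of joint plunger below 0.002 m and contact force between the fingers and sled below 0.3 N), for 0.1 s.
At the end, for the whole second after the job is handed in: The sled is home (its grip tab within 4 mm of the home position), flat between the rails and not touched by the fingers; the robot holds the knob down with more than 2 N at a plunger travel of 11 to 19 mm (15 +- 4); the foot bears on the steel tube with more than 0.8 N (y of sled_grip in the frame of press above -0.119 m and z of sled_grip in the frame of press below 0.053 m and angle between sled_grip's own z axis and vertical below 0.06 rad and value of joint plunger between 0.011 and 0.019 m and contact force between press_foot and steel_tube above 0.8 N and contact force between any of the fingers, the arm and plunger above 2 N and contact force between the fingers and sled below 0.3 N); the arm keeps its last pose, push and grip.
It fails at once if a bystander (jar, vial, dish or boat) is shoved more than 30 mm or knocked over (distance of any of small_jar, glass_vial, dish, boat from where it was at the start of the episode above 0.03 m or angle between any of small_jar, glass_vial, dish, boat's own z axis and vertical above 0.5 rad).
It also fails if it takes over 38 s, if anything falls off the work surface, if the arm or the gripper's body presses on something with over 40 N, if the wrist force passes 120 N, or if a joint passes its speed limit or range.

## Robot

A 6-joint arm with a two-finger parallel gripper is mounted at the origin on a cart in front of the work surface, level with it; the furniture and walls round the work are solid. World frame = base frame: x ahead of the robot, y to its left, z up, the work surface at z = 0. Lengths are in m, angles in rad, forces in N, time in s.
With the tool pointing down it reaches from about 0.3 to 0.775 m from the base axis. Payload 14.6 kg.
Tool frame: the origin (TCP) lies where the fingers leave the gripper's body, on its centre line; the fingertips stand finger_overhang ahead of it and the grasp point (between the pads) lies 54 mm ahead of it (finger_overhang is the distance from the TCP to the fingertips, in m); z points along the fingers, y is the line along which they close (so a half turn about z gives the same grasp; the last joint's range is limited). The gripper opens to 85 mm and grips with 20 to 120 N. Pads are 22 mm wide; open, the fingers measure 114 mm over their backs; the gripper's body (76 mm by 85 mm) begins 54 mm behind the grasp point. The pads swing forward as they close: fully open they stand 13 mm farther back than shut.
Start: joints at [1.053, 0.3, 1.521, -0, 1.321, -0.067], TCP at [0.24, 0.495, 0.304] pointing down, gripper open.
Joint ranges: [-3.03, 3.03], [-0.79, 2.21], [0.23, 2.52], [-1.04, 4.18], [0, 3.07], [-2.55, 2.55]. Speed limits (rad/s): [2.22, 2.22, 2.57, 3.14, 3.14, 3.14].

## Interface

Orientations are given as a unit quaternion [w, x, y, z].
In Python, from cell import * gives the robot as it stands. The module is installed in compiled form; this text tells all that it offers.
- The arm moves only by the tool drive_tool, never from a script. Its argument "commands" is a list of rows, each a list of 7 numbers: the shift along the world's x, y, z in mm, then the turn, a rotation vector about the world's x, y, z in degrees, then the finger opening in mm, from 0 to 85.4. A call has 1 to 12 rows; each row shifts and turns the commanded pose from where the row before left it; what a row does not reach is not made up. A row lasts 1/12 s, in which the tool goes at most 41.7 mm and 7.16 degrees, less where a joint would pass 70% of its speed; a pose out of reach is approached as far as the arm can. A call with a gripper value outside its range is refused whole. The fingers move at their own pace and stop on an object; "squeeze" is the grip in N (left out, the last holds). Time passes only in rows, so rows that do not move let the fingers close. It gives the time, the measured TCP pose, the force, the opening and the grip force at its end, in the units of the state.
- get_obs(): the state, without advancing time (a new reading comes with each control period).
- camera(name): name is "side" or "top" or "wrist"; returns a dict with "color" (480x640x3 uint8, red, green, blue), "K" (3x3 intrinsics, pixels), "eye" and "rotation" of the camera in the world. Camera axes: x right, y down, z forward; pixel columns grow to the right and rows downward; lengths in m; the calibration is good to about 2 mm. A picture is of the moment at which its call begins. There is no depth.
- close_job(): hands the job in; it is judged then, once.
The state is a dict: "clock": time; "qpos": joint angles; "joint_vel": joint speeds; "joint_torque": joint torques, N m; "tool_pos": TCP position; "eef_rot": TCP orientation; "wrist_force": force on the tool from outside, world axes, zero at the start; "torque": the same for the moment, N m; "opening": opening from 0.0 (shut) to 1.0 (fully open); "grip_force": force on a finger pad.
Only numpy, scipy, OpenCV 4.12 (cv2) and the standard library are available. Lean on these libraries where they do the work, as an engineer would, in place of code of your own. Each camera call takes 0.05 s, during which the arm holds its last target. There are 200 camera calls.

## Working session

There is one attempt and no reset: what is moved stays moved. The work goes in short steps, Python scripts to look and compute and a tool call to move; the robot and the scene stay as the last step left them, time stands still between calls to the robot, and variables do not carry over. Pictures are saved under pics/ and viewed, at most 10 in all, crops included, and the job is handed in when it is done.

Besides the shell and the picture viewer there is one more tool, called in YAML: its name, and indented under it one key for each argument. drive_tool: Moves the arm, as the interface text tells. Its arguments: {"type":"object","properties":{"commands":{"type":"array","items":{"type":"array","items":{"type":"number"}}},"squeeze":{"type":"number"}},"required":["commands"]}

```bash
mkdir -p pics; cat > h.py <<'E'
from cell import *
import numpy as np, cv2
def snap(n,f):
    c=camera(n); cv2.imwrite('pics/'+f,c['color'][:,:,::-1]); np.savez('pics/'+f+'.npz',**{k:np.array(v) for k,v in c.items()}); return c
def load(f): return np.load('pics/'+f+'.npz')
def ray(c,u,v):
    d=np.linalg.solve(c['K'],[u,v,1.]); return np.array(c['eye']),np.array(c['rotation'])@d
def onz(c,u,v,z):
    e,d=ray(c,u,v); return e+d*(z-e[2])/d[2]
def proj(c,p):
    q=np.array(c['rotation']).T@(np.array(p)-c['eye']); q=c['K']@q; return q[:2]/q[2]
E
python3 - <<'E'
from h import *
for n in ('top','side'):
    c=snap(n,n+'0.png'); print(n,c['eye'],np.round(c['rotation'],3).tolist(),c['K'][0])
o=get_obs(); print(o)
E
```

```text
top [0.45037966 0.07669246 0.97416545] [0.047, -0.701, 0.71, -0.04] [503.19240204   0.         318.87106737]
side [ 0.34519223 -0.5732373   0.61616223] [-0.455, 0.876, -0.146, 0.063] [451.39269171   0.         311.26542331]
{'clock': 0.1, 'qpos': array([ 1.05336088e+00,  3.00446279e-01,  1.52149785e+00,  1.13366212e-05,
        1.32070443e+00, -6.66061812e-02]), 'joint_vel': array([-4.96761466e-05, -2.05115783e-03, -2.36683525e-03, -6.27614923e-04,
        7.55573964e-04, -9.76594622e-04]), 'joint_torque': array([ 2.86297982e-03, -5.44371986e+01, -3.62369478e+01, -5.26420456e-05,
        3.02609318e-03, -2.61918240e-05]), 'tool_pos': array([0.23958361, 0.49493643, 0.3033701 ]), 'eef_rot': array([-1.57249190e-04,  2.23511862e-01,  9.74701066e-01, -5.04017662e-04]), 'wrist_force': array([-0.05367821, -0.6600614 ,  0.69426298]), 'torque': array([-0.02450931,  0.02859157, -0.03563491]), 'grip_force': 0.0, 'opening': 1.0001728935141327}
```

```bash
python3 - <<'E'
s=open('h.py').read()
s=s.replace("import numpy as np, cv2","import numpy as np, cv2\nfrom scipy.spatial.transform import Rotation\ndef RM(c): return Rotation.from_quat(np.array(c['rotation'])[[1,2,3,0]]).as_matrix()")
s=s.replace("np.array(c['rotation'])@d","RM(c)@d").replace("np.array(c['rotation']).T","RM(c).T")
open('h.py','w').write(s)
E
python3 -c "
from h import *
for n in('top','side'): print(RM(load(n+'0.png')).round(2))"
```

```text
[[-0.01 -0.99  0.12]
 [-1.    0.01  0.01]
 [-0.01 -0.12 -0.99]]
[[ 0.95 -0.2   0.24]
 [-0.31 -0.54  0.78]
 [-0.02 -0.82 -0.58]]
```

View pics/top0.png

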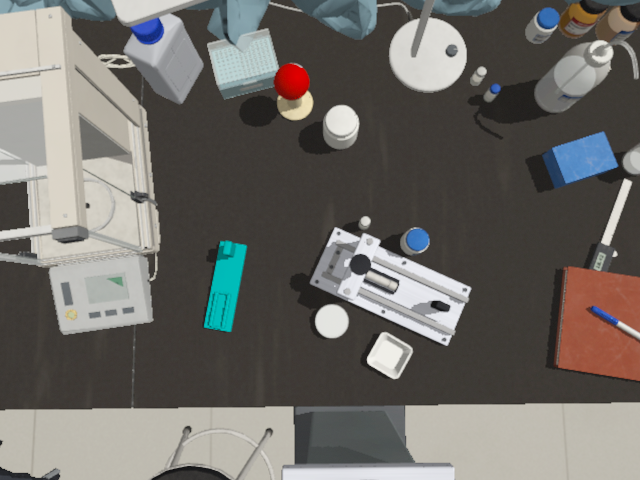

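View pics/side0.png

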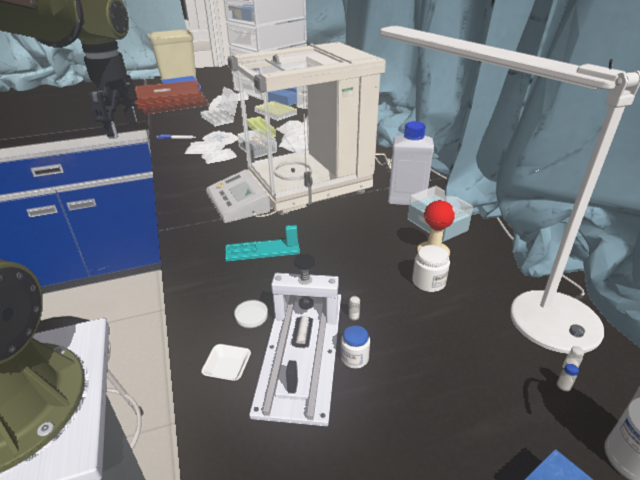

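Top view: the press lies with its knob at (360,265), its black tab at (440,306), tube at (382,281); the dish is at (332,321), boat (390,355), blue-lidded jar (416,241), vial (365,223). Side view agrees: knob (305,265), tab (292,377).
Confusables: the turquoise sled (229,248 top; 292,237 side) and the red knob (291,82 top). I choose the black tab on the press's rails and its black knob, and check them in a crop.

```bash
python3 - <<'E'
from h import *
t=load('top0.png'); s=load('side0.png')
a=cv2.resize(t['color'][220:350,300:480],None,fx=3,fy=3,interpolation=cv2.INTER_CUBIC)
b=cv2.resize(s['color'][250:430,245:345],None,fx=2.4,fy=2.4,interpolation=cv2.INTER_CUBIC)
im=np.zeros((440,790,3),np.uint8); im[:a.shape[0],:540]=a; im[:b.shape[0],545:545+b.shape[1]]=b
cv2.imwrite('pics/crop1.png',im[:,:,::-1])
for u,v,z in [(360,265,.148),(440,306,.072)]: print(onz(t,u,v,z).round(3))
for u,v,z in [(304.5,260,.148),(292,364,.072)]: print(onz(s,u,v,z).round(3))
# base plate rectangle
g=t['color'].astype(int); m=((g.min(2)>90)).astype(np.uint8); m[:225]=0;m[350:]=0;m[:,:305]=0;m[:,475:]=0
n,l,st,ce=cv2.connectedComponentsWithStats(m); i=1+st[1:,4].argmax()
r=cv2.minAreaRect(np.argwhere(l==i)[:,::-1].astype(np.float32)); print(r)
for u,v in cv2.boxPoints(r): print(u,v,onz(t,u,v,.012).round(3))
E
```

```text
[0.512 0.016 0.148]
[ 0.443 -0.129  0.072]
[0.516 0.014 0.148]
[ 0.448 -0.131  0.072]
((392.8218994140625, 283.1917724609375), (153.60365295410156, 69.68441772460938), 24.443954467773438)
308.48627 283.13013 [0.489 0.105 0.012]
337.3219 219.69177 [0.611 0.048 0.012]
477.15753 283.25342 [ 0.485 -0.215  0.012]
448.3219 346.69177 [ 0.367 -0.155  0.012]
```

View pics/crop1.png

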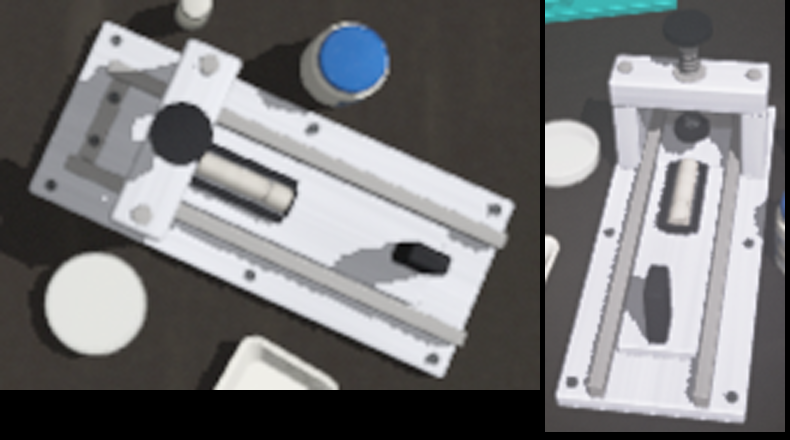

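Crop: the black tab (top face about crop (426,258), top pixel (442,306)) stands on the grey sled, and the black knob at crop (181,133) is on the bridge. Both choices are confirmed; plate corners are at crop (105,22), (513,204), (443,377), (30,190).

```bash
python3 - <<'E'
from h import *
t=load('top0.png'); s=load('side0.png')
px=[(105,22),(513,204),(443,377),(30,190)]
loc=np.array([(60,70),(60,-215),(-60,-215),(-60,70)])/1e3
W=np.array([onz(t,300+u/3,220+v/3,.012)[:2] for u,v in px]); print(W.round(3))
# side view front corners crop (557,405),(745,420)
S=np.array([onz(s,245+(u-545)/2.4,250+v/2.4,.012)[:2] for u,v in [(745,420),(557,405)]]); print('side',S.round(3))
A=W-W.mean(0); B=loc-loc.mean(0)
U,_,V=np.linalg.svd(B.T@A); R=(U@V).T; o=W.mean(0)-R@loc.mean(0)
th=np.arctan2(R[1,0],R[0,0]); print('theta',np.degrees(th),'origin',o,'det',np.linalg.det(R)); print('resid mm',((W-(loc@R.T+o))*1e3).round(1).tolist())
k=onz(t,360.3,264.3,.148)[:2]; k2=onz(s,245+(688-545)/2.4,250+23/2.4,.148)[:2]; g=onz(t,442,306,.072)[:2]
for p in (k,k2,g): print(p.round(4),'in press',(R.T@(p-o)*1e3).round(1))
print('home tab',(R@[0,-.115]+o).round(4),'ydir',R[:,1])
for nme,(u,v,z) in dict(jar=(416.5,240,.061),vial=(365,222,.045),dish=(331.5,321,.016),boat=(390,355,.01)).items(): print(nme,(R.T@(onz(t,u,v,z)[:2]-o)*1e3).round(0))
E
```

```text
[[ 0.596  0.053]
 [ 0.476 -0.203]
 [ 0.369 -0.154]
 [ 0.489  0.103]]
side [[ 0.478 -0.209]
 [ 0.37  -0.161]]
theta -24.99168934137132 origin [0.51311331 0.01525299] det 1.0
resid mm [[-1.0, -0.2], [-0.6, 1.8], [1.1, -0.0], [0.5, -1.5]]
[0.5135 0.0159] in press [0.1 0.7]
[0.5162 0.015 ] in press [2.9 1.1]
[ 0.4433 -0.1329] in press [  -0.7 -163.8]
home tab [ 0.4645 -0.089 ] ydir [0.4224868  0.90636908]
jar [ 92. -78.]
vial [87. 21.]
dish [-107.    3.]
boat [-119. -123.]
```

```bash
python3 - <<'E'
import cell; print([ (n,getattr(cell,n)) for n in dir(cell) if isinstance(getattr(cell,n),(int,float)) or 'finger' in n.lower()], [n for n in dir(cell) if n[0]!='_'][:40])
E
```

```text
[('finger_overhang', 0.0726)] ['MotionError', 'camera', 'close_job', 'finger_overhang', 'get_obs']
```

drive_tool:
  commands:
    - [11,-38,0,0,0,-5.6,0]
    - [11,-38,0,0,0,-5.6,0]
    - [11,-38,0,0,0,-5.6,0]
    - [11,-38,0,0,0,-5.6,0]
    - [11,-38,0,0,0,-5.6,0]
    - [11,-38,0,0,0,-5.6,0]
    - [11,-38,0,0,0,-5.6,0]
    - [11,-38,0,0,0,-5.6,0]
    - [11,-38,0,0,0,-5.6,0]
    - [11,-38,0,0,0,-5.6,0]
    - [11,-38,0,0,0,-5.6,0]
    - [11,-38,0,0,0,-5.6,0]
  squeeze: 40

```text
clock: 1.1
tool_pos: [0.3715, 0.0371, 0.304]
eef_rot: [0.0, 0.727, 0.686, 0.0]
wrist_force: [1.1, 0.1, -0.0]
opening: 0.001
grip_force: 0.0
```

drive_tool:
  commands:
    - [8.3,-36.2,0,0,0,-3.6,0]
    - [8.3,-36.2,0,0,0,-3.6,0]
    - [8.3,-36.2,0,0,0,-3.6,0]
    - [8.3,-36.2,0,0,0,-3.6,0]
    - [8.3,-36.2,0,0,0,-3.6,0]
    - [8.3,-36.2,0,0,0,-3.6,0]
    - [0,0,-39,0,0,0,0]
    - [0,0,-39,0,0,0,0]
    - [0,0,-39,0,0,0,0]
    - [0,0,-39,0,0,0,0]
    - [0,0,-36,0,0,0,0]
    - [0,0,0,0,0,0,0]

```text
clock: 2.1
tool_pos: [0.4188, -0.1769, 0.1061]
eef_rot: [-0.005, 0.842, 0.54, -0.003]
wrist_force: [-0.6, -0.2, -1.5]
opening: -0.002
grip_force: 0.0
```

```bash
python3 - <<'E'
from h import *
o=get_obs(); print(o['tool_pos'],o['wrist_force'])
c=snap('side','side1.png'); d=snap('top','top1.png')
b=cv2.resize(c['color'][230:440,220:390],None,fx=2.35,fy=2.35,interpolation=cv2.INTER_CUBIC)
a=cv2.resize(d['color'][210:370,320:500],None,fx=2.2,fy=2.2,interpolation=cv2.INTER_CUBIC)
im=np.zeros((500,800,3),np.uint8); im[:b.shape[0],:b.shape[1]]=b; im[:a.shape[0],402:402+a.shape[1]]=a[:,:398]
cv2.imwrite('pics/crop2.png',im[:,:,::-1])
E
```

```text
[ 0.41878236 -0.17687631  0.10610738] [-0.60893132 -0.18972448 -1.47744288]
```

View pics/crop2.png

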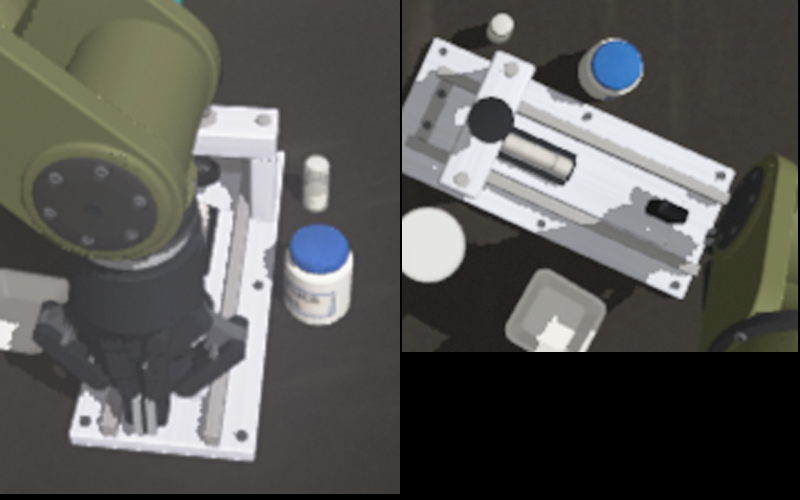

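The closed fingers stand behind the tab and inside the rails (tips at side crop (145,428), tab at top crop (667,211)). I now push along the press's +y.

drive_tool:
  commands:
    - [3.5,-1.5,0,0,0,0,0]
    - [4.2,9.1,0,0,0,0,0]
    - [4.2,9.1,0,0,0,0,0]
    - [2.1,4.5,0,0,0,0,0]
    - [2.1,4.5,0,0,0,0,0]
    - [2.1,4.5,0,0,0,0,0]
    - [2.1,4.5,0,0,0,0,0]
    - [2.1,4.5,0,0,0,0,0]
    - [2.1,4.5,0,0,0,0,0]
    - [2.1,4.5,0,0,0,0,0]
    - [0,0,0,0,0,0,0]

```text
clock: 3.12
tool_pos: [0.4483, -0.1292, 0.1118]
eef_rot: [-0.0, 0.842, 0.54, 0.0]
wrist_force: [0.5, -0.2, -0.5]
opening: 0.003
grip_force: 0.0
```

```bash
python3 - <<'E'
from h import *
th=np.radians(-25); R=np.array([[np.cos(th),-np.sin(th)],[np.sin(th),np.cos(th)]]); o=np.array([.5131,.01525])
s=get_obs(); print((R.T@(s['tool_pos'][:2]-o)*1e3).round(1),s['tool_pos'][2], R.T@s['wrist_force'][:2])
E
```

```text
[   2.3 -158.3] 0.11178508477093602 [0.58434501 0.01631604]
```

drive_tool:
  commands:
    - [0.3,5.3,0,0,0,0,0]
    - [1.7,3.6,0,0,0,0,0]
    - [1.3,2.7,0,0,0,0,0]
    - [0.8,1.8,0,0,0,0,0]
    - [0,0,0,0,0,0,0]
    - [0,0,0,0,0,0,0]

```text
clock: 3.62
tool_pos: [0.4521, -0.1164, 0.1118]
eef_rot: [-0.0, 0.842, 0.54, 0.0]
wrist_force: [-0.5, 0.4, 0.6]
opening: 0.001
grip_force: 0.0
```

```bash
cat >> h.py <<'E'
th=np.radians(-25); R=np.array([[np.cos(th),-np.sin(th)],[np.sin(th),np.cos(th)]]); O=np.array([.5131,.01525])
def st():
    s=get_obs(); print('press xy',(R.T@(s['tool_pos'][:2]-O)*1e3).round(1),'z',s['tool_pos'][2].round(4),'F',(R.T@s['wrist_force'][:2]).round(2),s['wrist_force'][2].round(2),'t',s['clock'])
E
python3 - <<'E'
from h import *
st(); d=snap('top','top2.png')
a=cv2.resize(d['color'][210:340,300:500],None,fx=4,fy=4,interpolation=cv2.INTER_CUBIC)
cv2.imwrite('pics/crop3.png',a[:,:,::-1])
E
```

```text
press xy [   0.4 -145.1] z 0.1118 F [-0.68  0.15] 0.65 t 3.6167
```

View pics/crop3.png

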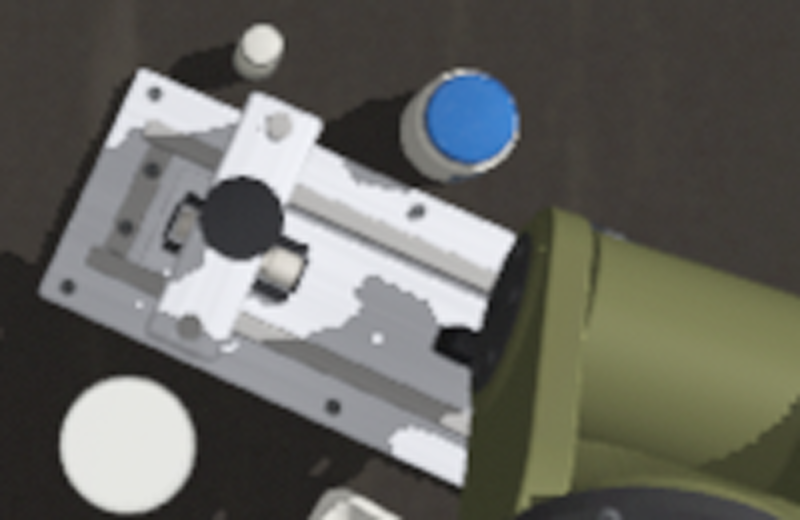

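The sled has moved under the bridge: its front edge is at crop about (158,205) and the stop bar at (137,200), so a few mm remain. I creep on and watch the force.

drive_tool:
  commands:
    - [0.4,0.9,0,0,0,0,0]
    - [0.4,0.9,0,0,0,0,0]
    - [0.4,0.9,0,0,0,0,0]
    - [0.4,0.9,0,0,0,0,0]
    - [0,0,0,0,0,0,0]

```text
clock: 4.08
tool_pos: [0.4538, -0.1128, 0.1119]
eef_rot: [-0.0, 0.842, 0.54, 0.0]
wrist_force: [-0.2, 0.0, 0.9]
opening: -0.002
grip_force: 0.0
```

drive_tool:
  commands:
    - [0.4,0.9,0,0,0,0,0]
    - [0,0,0,0,0,0,0]

```text
clock: 4.25
tool_pos: [0.4542, -0.1119, 0.1119]
eef_rot: [-0.0, 0.842, 0.54, 0.0]
wrist_force: [-0.8, -1.2, -0.7]
opening: -0.002
grip_force: 0.1
```

drive_tool:
  commands:
    - [0.4,0.9,0,0,0,0,0]
    - [0,0,0,0,0,0,0]

```text
clock: 4.42
tool_pos: [0.4546, -0.1111, 0.1119]
eef_rot: [0.0, 0.842, 0.54, 0.0]
wrist_force: [-0.9, 0.3, 0.4]
opening: -0.001
grip_force: 0.1
```

drive_tool:
  commands:
    - [0.4,0.9,0,0,0,0,0]
    - [0,0,0,0,0,0,0]

```text
clock: 4.58
tool_pos: [0.455, -0.1102, 0.1119]
eef_rot: [0.0, 0.842, 0.54, 0.0]
wrist_force: [0.3, -0.9, -0.1]
opening: 0.001
grip_force: 0.2
```

drive_tool:
  commands:
    - [0.4,0.9,0,0,0,0,0]
    - [0,0,0,0,0,0,0]

```text
clock: 4.75
tool_pos: [0.4553, -0.1094, 0.1119]
eef_rot: [0.0, 0.842, 0.54, -0.0]
wrist_force: [-0.8, -3.0, 0.5]
opening: 0.002
grip_force: 1.7
```

drive_tool:
  commands:
    - [0.4,0.9,0,0,0,0,0]
    - [0,0,0,0,0,0,0]

```text
clock: 4.92
tool_pos: [0.4554, -0.1093, 0.112]
eef_rot: [0.0, 0.842, 0.54, -0.001]
wrist_force: [-5.6, -14.1, 2.5]
opening: -0.004
grip_force: 7.3
```

```bash
python3 -c "
from h import *
st()"
```

```text
press xy [   0.4 -137.2] z 0.112 F [  0.84 -15.15] 2.48 t 4.9167
```

The stop is met: 15 N along -y at tool y -137 mm, against -139 expected. I retreat, rise, and go over the knob.

drive_tool:
  commands:
    - [-4.2,-9.1,0,0,0,0,0]
    - [-4.2,-9.1,0,0,0,0,0]
    - [0,0,0,0,0,0,0]
    - [0,0,35,0,0,0,0]
    - [0,0,35,0,0,0,0]
    - [0,0,35,0,0,0,0]
    - [0,0,33,0,0,0,0]
    - [0,0,0,0,0,0,0]
    - [0,0,0,0,0,0,0]

```text
clock: 5.67
tool_pos: [0.4476, -0.1268, 0.2513]
eef_rot: [0.001, 0.842, 0.54, 0.001]
wrist_force: [-1.0, 0.4, -1.4]
opening: 0.002
grip_force: 0.0
```

```bash
python3 - <<'E'
from h import *
st(); c=snap('side','side2.png'); d=snap('top','top3.png')
b=cv2.resize(c['color'][240:430,235:375],None,fx=2.8,fy=2.8,interpolation=cv2.INTER_CUBIC)
a=cv2.resize(d['color'][210:340,300:400],None,fx=4,fy=4,interpolation=cv2.INTER_CUBIC)
im=np.zeros((535,800,3),np.uint8); im[:b.shape[0],:b.shape[1]]=b; im[:a.shape[0],400:]=a
cv2.imwrite('pics/crop4.png',im[:,:,::-1])
E
```

```text
press xy [   0.7 -156.4] z 0.2513 F [-1.05 -0.09] -1.41 t 5.6667
```

View pics/crop4.png

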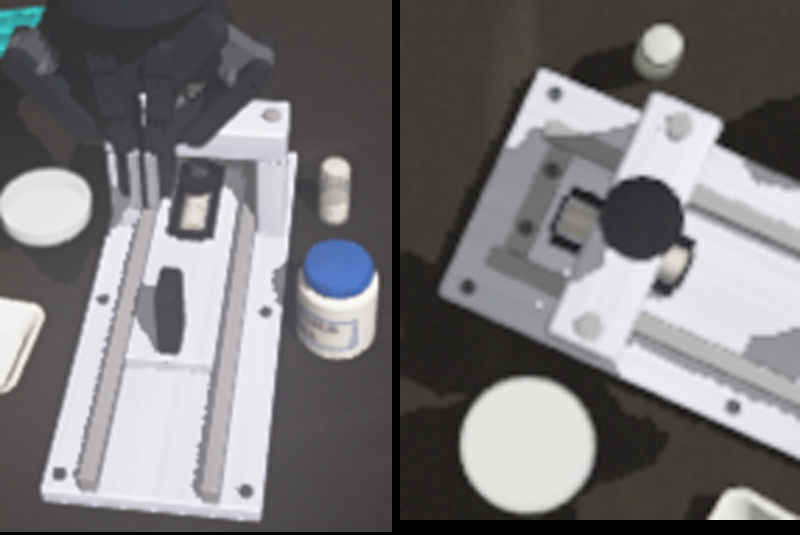

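The sled is home: its front edge meets the stop at right crop about (545,215), the tab stands alone at left crop (168,310), the tube is under the bridge, and bystanders are undisturbed. Now I go above the knob.

drive_tool:
  commands:
    - [16.6,35.6,0,0,0,0,0]
    - [16.6,35.6,0,0,0,0,0]
    - [16.6,35.6,0,0,0,0,0]
    - [16.6,35.6,0,0,0,0,0]
    - [0,0,-12,0,0,0,0]
    - [0,0,-12,0,0,0,0]
    - [0,0,0,0,0,0,0]
    - [0,0,0,0,0,0,0]

```text
clock: 6.43
tool_pos: [0.5133, 0.0157, 0.2245]
eef_rot: [-0.001, 0.842, 0.54, -0.001]
wrist_force: [-0.4, -0.1, 0.1]
opening: 0.001
grip_force: 0.0
```

```bash
python3 - <<'E'
from h import *
st(); s2=load('side2.png'); print('tip pred',proj(s2,[.4476,-.1268,.1787]),'seen 286.8,313')
c=snap('side','side3.png'); p=get_obs()['tool_pos']; print('tip',proj(c,p-[0,0,.0726]),'knob',proj(c,[.5135,.0159,.148]))
b=cv2.resize(c['color'][210:330,250:370],None,fx=4.5,fy=4.5,interpolation=cv2.INTER_CUBIC)
cv2.imwrite('pics/crop5.png',b[:,:,::-1])
E
```

```text
press xy [-0.   0.5] z 0.2245 F [-0.3 -0.2] 0.13 t 6.4333
tip pred [287.57047176 310.79384568] seen 286.8,313
tip [302.90923557 257.50865922] knob [302.90735984 259.62989672]
```

View pics/crop5.png

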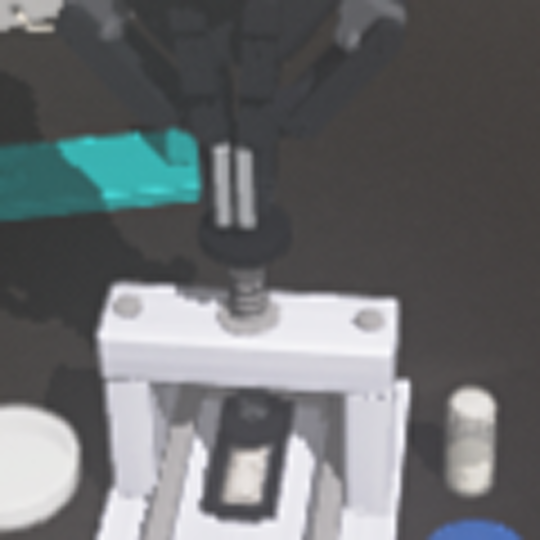

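The tips (crop 236,225) stand on the knob top (centre crop 246,228), about 2 to 3 mm left of its centre. I shift slightly and press.

drive_tool:
  commands:
    - [2.5,-0.5,0,0,0,0,0]
    - [0,0,-2,0,0,0,0]
    - [0,0,-2,0,0,0,0]
    - [0,0,-2,0,0,0,0]
    - [0,0,-2,0,0,0,0]
    - [0,0,-2,0,0,0,0]
    - [0,0,0,0,0,0,0]
    - [0,0,0,0,0,0,0]

```text
clock: 7.15
tool_pos: [0.5163, 0.0151, 0.216]
eef_rot: [0.0, 0.842, 0.54, 0.0]
wrist_force: [-0.2, -1.4, 3.5]
opening: -0.003
grip_force: 1.5
```

drive_tool:
  commands:
    - [0,0,-2,0,0,0,0]
    - [0,0,-2,0,0,0,0]
    - [0,0,-2,0,0,0,0]
    - [0,0,-1.5,0,0,0,0]
    - [0,0,0,0,0,0,0]
    - [0,0,0,0,0,0,0]

```text
clock: 7.65
tool_pos: [0.5163, 0.0152, 0.2086]
eef_rot: [0.0, 0.842, 0.54, 0.0]
wrist_force: [-1.4, -3.3, 7.8]
opening: 0.004
grip_force: 3.8
```

drive_tool:
  commands:
    - [0,0,-1.5,0,0,0,0]
    - [0,0,-1.5,0,0,0,0]
    - [0,0,0,0,0,0,0]
    - [0,0,0,0,0,0,0]
    - [0,0,0,0,0,0,0]

```text
clock: 8.07
tool_pos: [0.5163, 0.0152, 0.2058]
eef_rot: [0.0, 0.842, 0.54, 0.0]
wrist_force: [-2.2, -2.2, 9.6]
opening: 0.001
grip_force: 4.6
```

```bash
python3 - <<'E'
from h import *
st(); c=snap('side','side4.png'); d=snap('top','top4.png')
b=cv2.resize(c['color'][220:400,250:350],None,fx=3.3,fy=3.3,interpolation=cv2.INTER_CUBIC)
a=cv2.resize(c['color'][240:300,280:330],None,fx=8,fy=8,interpolation=cv2.INTER_CUBIC)
im=np.zeros((595,740,3),np.uint8); im[:b.shape[0],:b.shape[1]]=b; im[:a.shape[0],335:335+a.shape[1]]=a
cv2.imwrite('pics/crop6.png',im[:,:,::-1])
E
```

```text
press xy [3.  1.3] z 0.2058 F [-1.11 -2.9 ] 9.55 t 8.0667
```

View pics/crop6.png

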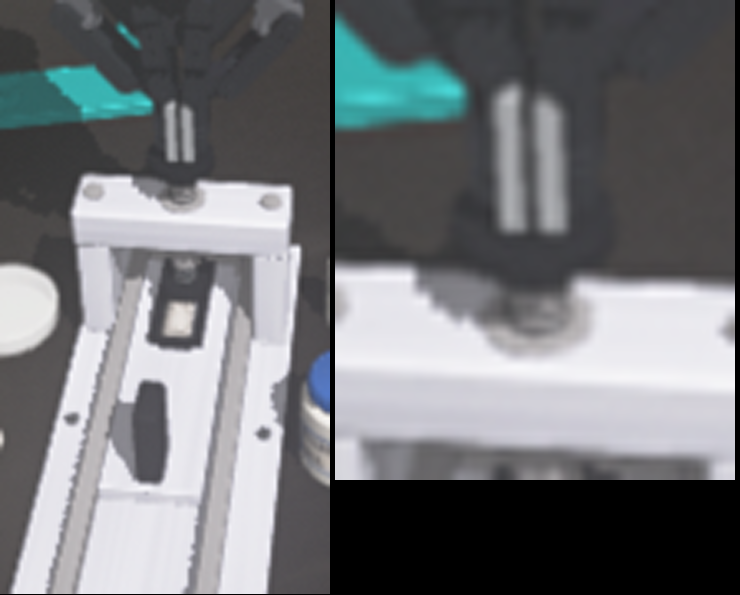

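The knob is pressed to TCP z 0.2058, which is about 15 mm of travel. The 9.6 N push fits the 10 N expected, and the shaft is nearly hidden at right crop (540,310). The sled is still home and the foot is on the tube, so I hand in.

```bash
python3 -c "
from cell import *
print(close_job())"
```

```text
the job is handed in; nothing more can be done
None
```

The sled is home against the stop and let go of, and the robot is holding the knob about 15 mm down with about 9.6 N; the job was handed in at about 8 s on the robot's clock, with no verdict returned.

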